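# Rack two board offcuts by thickness

## Robot

A 6-joint arm with a two-finger parallel gripper is mounted at the origin on the work surface. World frame = base frame: x ahead of the robot, y to its left, z up, the work surface at z = 0. Lengths are in m, angles in rad, forces in N, time in s.
With the tool pointing down it reaches from about 0.275 to 0.975 m from the base axis. Payload 8.4 kg.
Tool frame: the origin (TCP) lies at the very end of the fingers, on their centre line; the grasp point (between the pads) lies 19 mm behind it; z points along the fingers, y is the line along which they close (so a half turn about z gives the same grasp; the last joint's range is limited). The gripper opens to 92 mm and grips with 3 to 60 N. Pads are 20 mm wide; open, the fingers measure 128 mm over their backs; the gripper's body (75 mm by 189 mm) begins 69 mm behind the grasp point.
Start: joints at [1.319, 0.353, 1.633, -0, 1.155, -0.002], TCP at [0.155, 0.606, 0.215] pointing down, gripper open.
Joint ranges: [-2.63, 2.63], [-0.92, 2.1], [0.06, 2.66], [-1.3, 4.44], [0, 2.69], [-3.02, 3.02]. Speed limits (rad/s): [2.22, 2.22, 2.79, 3.14, 3.14, 3.14].

## Interface

Orientations are given as a unit quaternion [w, x, y, z].
In Python, from plant import env, eyes, order gives the robot as it stands.
- The arm moves only by the tool step_arm, never from a script. Its argument "motion" is one flat list of numbers, 7 for each row, row after row: the turn, a rotation vector about the world's x, y, z in degrees, then the shift along the world's x, y, z in mm, then the gripper's target within -1 to 1 (fully open at 1, half-way at 0, shut at -1). In form: [rx, ry, rz, dx, dy, dz, hand, rx, ry, rz, dx, dy, dz, hand, ...]. A call has 1 to 10 rows; each row is the pose to reach, as a shift and turn from the pose commanded when the call began; what a row does not reach only later rows make up. A row lasts 1/10 s, in which the tool goes at most 50 mm and 8.59 degrees, less where a joint would pass 70% of its speed; a pose out of reach is approached as far as the arm can. A call with a gripper value outside its range is refused whole. The fingers move at their own pace and stop on an object; "force" is the grip in N (left out, the last holds). Time passes only in rows, so rows that repeat a pose let the fingers close. It gives the time, the measured TCP pose, the force, the opening and the grip force at its end, in the units of the state.
- env.observe(): the state, without advancing time (a new reading comes with each control period).
- eyes.capture(name): name is "scene" or "top" or "wrist"; returns a dict with "color" (480x640x3 uint8, blue, green, red), "K" (3x3 intrinsics, pixels), "eye" and "orientation" of the camera in the world. Camera axes: x right, y down, z forward; pixel columns grow to the right and rows downward; lengths in m; the calibration is good to about 2 mm. A picture is of the moment at which its call begins. There is no depth.
- order.hand_in(): hands the job in; it is judged then, once.
The state is a dict: "time": time; "q": joint angles; "qd": joint speeds; "effort": joint torques, N m; "eef_pos": TCP position; "orientation": TCP orientation; "ft_force": force on the tool from outside, world axes, zero at the start; "ft_torque": the same for the moment, N m; "grip_width": finger opening in m; "grasp_force": force on a finger pad.
Only numpy, scipy, OpenCV 4.12 (cv2) and the standard library are available. Lean on these libraries where they do the work, as an engineer would, in place of code of your own. Each camera call takes 0.05 s, during which the arm holds its last target. There are 200 camera calls.

## Task

Two short board offcuts, a thin one and a thick one, stand on edge on the workbench. Put each into the dark wooden rack, in the slot whose width suits its thickness (thin board in the narrowest slot, thick board in the middle-width slot; the widest is for other stock), standing on its lower edge right down on the slot floor and roughly centred along the slot, and let go.

Things in the scene. Friction and masses are not known exactly. Their poses are not given: they have to be found in the camera images.
- thin_board_centre (a point): Centre of the thin board: pale wooden offcut 120 mm long (x), 18 mm thick (y), 100 mm high (z), about 0.13 kg, standing on its long edge on the bench. This point is half-way up, 50 mm above its lower edge; grip it across the thickness near the top, from above. x points along its length, z up.
- thick_board_centre (a point): Centre of the thick board: the same wood, 120 mm long (x), 38 mm thick (y), 100 mm high (z), about 0.24 kg, standing on its long edge on the bench. This point is half-way up, 50 mm above its lower edge. x points along its length, z up.
- narrow_slot_floor (a point): Centre of the floor of the rack's narrowest slot (28 mm wide, for the thin board); x along it, y across, z up. The fixed rack: three dark wooden blocks side by side, each 110 mm long (x), 100 wide (y), on a 120 x 310 mm base board, tops 56 mm above the bench. Each has one slot along x, open above and at both ends. Slots (28, 50, 74 mm wide) lie 100 mm apart in any order.
- middle_slot_floor (a point): Centre of the floor of the middle-width slot (50 mm wide, for the thick board) of the same rack; x along it, y across, z up. All three slots are parallel and 42 mm deep, their floors 14 mm above the bench; the top 12 mm of each flares outward by 6 mm on both sides as a lead-in.

How it is judged:
By the outcome, as a careful person would: the job done as asked, in the order asked, and still so for the second after the job is handed in, with the robot touching nothing.
It also fails if it takes over 70 s, if anything falls off the work surface, if the arm or the gripper's body presses on something with over 40 N, if the wrist force passes 120 N, or if a joint passes its speed limit or range.

## Working session

There is one attempt and no reset: what is moved stays moved. The work goes in short steps, Python scripts to look and compute and a tool call to move; the robot and the scene stay as the last step left them, time stands still between calls to the robot, and variables do not carry over. Pictures are saved under pics/ and viewed, at most 10 in all, crops included, and the job is handed in when it is done.

Besides the shell and the picture viewer there is one more tool, called after "Emit:" by a JSON object that holds its "op" and its "data", one argument or row to a line. step_arm: Moves the arm, as the interface text tells. Its arguments: {"type":"object","properties":{"motion":{"type":"array","items":{"type":"number"}},"force":{"type":"number"}},"required":["motion"]}

```bash
mkdir -p pics
python3 - <<'E'
from plant import env,eyes,order
import cv2,pickle
d={}
for n in("top","scene"):
    c=eyes.capture(n);d[n]=c;cv2.imwrite(f"pics/{n}0.png",c["color"]);print(n,c["K"],c["eye"],c["orientation"])
pickle.dump(d,open("d0.pkl","wb"))
s=env.observe();print(s["eef_pos"],s["orientation"],s["time"])
E
```

```text
top [[488.70215892   0.         318.18933345]
 [  0.         488.70215892 244.46185531]
 [  0.           0.           1.        ]] [0.47113306 0.02894097 1.07490121] [-0.01109155  0.71206283 -0.70135226  0.03079793]
scene [[479.20029403   0.         313.91259687]
 [  0.         479.20029403 243.36450857]
 [  0.           0.           1.        ]] [ 1.09673424 -0.04885039  0.86776487] [-0.22864196  0.71255174  0.62841484 -0.21233856]
[0.15441094 0.60516994 0.21394951] [-7.61096001e-05  1.24578153e-01  9.92209613e-01 -6.01694537e-04] 0.1
```

View pics/top0.png

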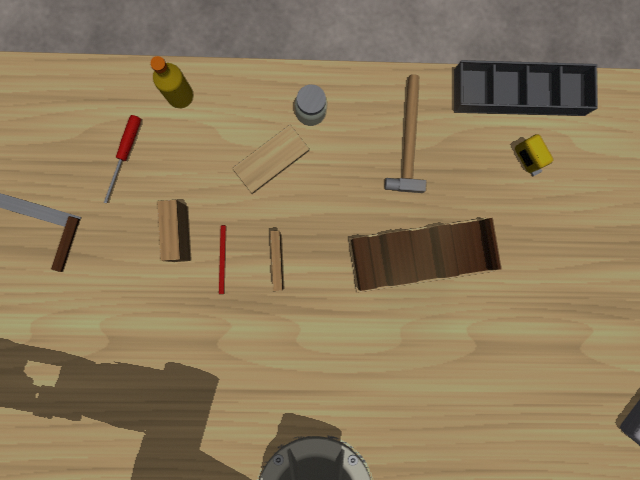

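View pics/scene0.png

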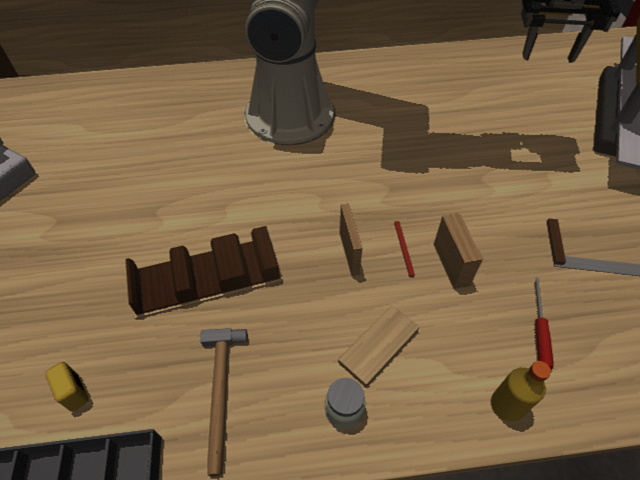

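Run:
```python
import cv2,pickle,numpy as np
d=pickle.load(open("d0.pkl","rb"))
f=lambda im,x,y,w,h,s:cv2.convertScaleAbs(cv2.resize(im[y:y+h,x:x+w],None,fx=s,fy=s,interpolation=cv2.INTER_CUBIC),alpha=1.6,beta=10)
t=d["top"]["color"];s=d["scene"]["color"]
a=f(t,340,210,170,90,4.5);a2=f(t,150,190,140,110,3);a3=f(s,330,195,165,110,2.2)
b=f(s,115,215,175,110,4.5)
cv2.imwrite("pics/c1.png",np.vstack([a]))
cv2.imwrite("pics/c2.png",np.vstack([b]))
cv2.imwrite("pics/c3.png",np.hstack([f(t,150,190,140,110,5)]))
```

```text
(no output)
```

View pics/c1.png

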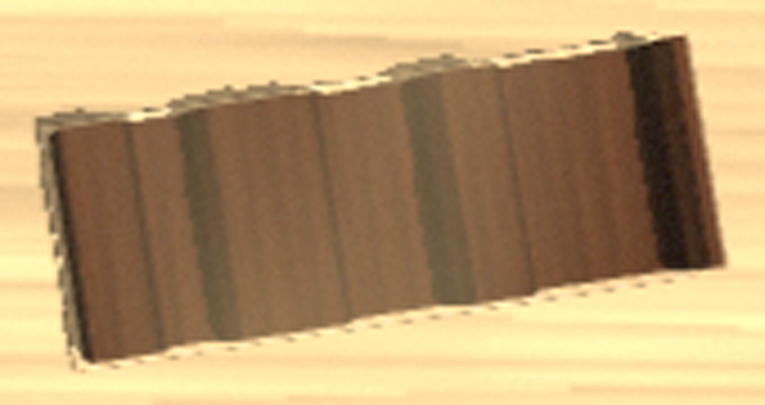

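View pics/c2.png

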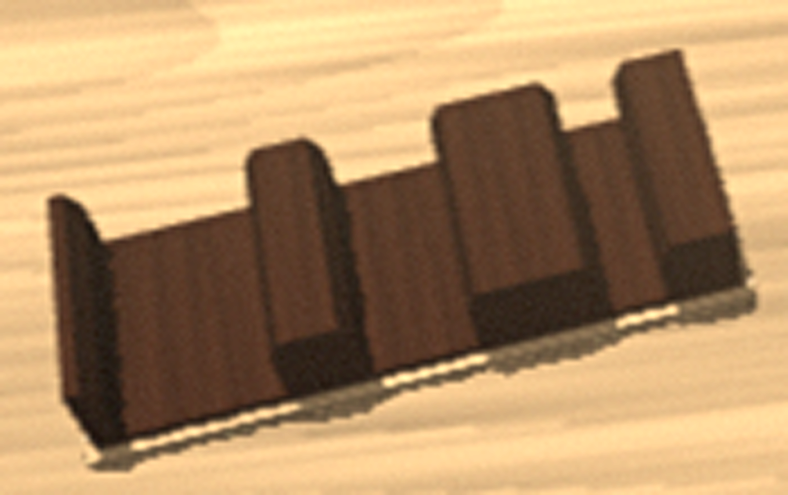

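View pics/c3.png

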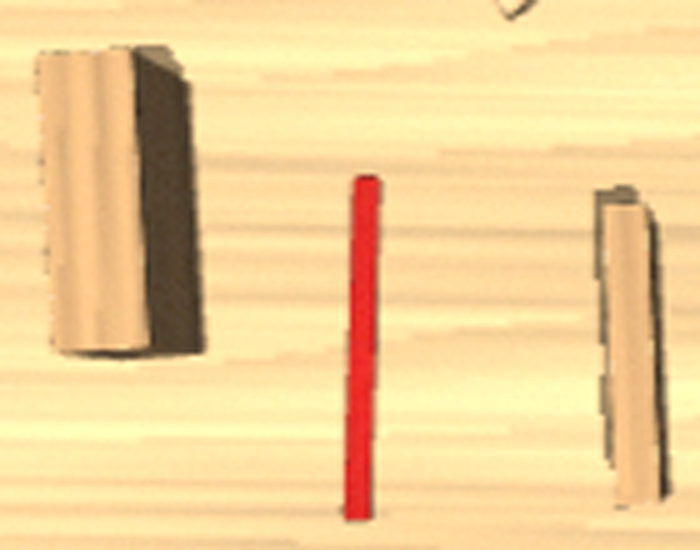

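```bash
cat > fit.py <<'E'
import numpy as np
from scipy.optimize import least_squares
from scipy.spatial.transform import Rotation as R
def project(c,P):
    w,x,y,z=c["orientation"];p=R.from_quat([x,y,z,w]).inv().apply(P-np.array(c["eye"]))
    q=p@np.array(c["K"]).T;return q[:,:2]/q[:,2:]
def fit(obs,x0):
    """obs: list of (camera, local points mm, pixels); returns x,y (m), yaw (rad), residual px"""
    def f(v):
        r=R.from_euler("z",v[2])
        return np.concatenate([(project(c,r.apply(np.array(P)/1e3)+[v[0],v[1],0])-uv).ravel() for c,P,uv in obs])
    s=least_squares(f,x0,loss="soft_l1");return s.x,f(s.x).reshape(-1,2)
def px(uv,o,s): return (np.array(uv,float)+.5)/s-.5+o
E
python3 - <<'E'
import pickle,numpy as np
from fit import *
d=pickle.load(open("d0.pkl","rb"));T,S=d["top"],d["scene"]
np.set_printoptions(precision=4,suppress=True)
Pt=[(55,150,56),(-55,150,56),(55,-150,56),(-55,-150,56)];ut=[(55,130),(90,360),(687,36),(725,265)]
Ps=[(-55,150,56),(55,150,56),(55,31,56),(55,80,56),(-55,31,56),(-55,80,56),(55,-57,56),(55,-31,56),(-55,-57,56),(-55,-31,56),(55,86,14),(55,114,14),(55,-25,14),(55,25,14),(55,-137,14),(55,-63,14)]
us=[(680,50),(735,232),(475,295),(585,268),(437,105),(540,85),(275,345),(338,330),(250,152),(308,140),(612,315),(668,300),(372,372),(482,347),(122,437),(285,397)]
ot=(T,Pt,px(ut,(340,210),4.5));os=(S,Ps,px(us,(115,215),4.5))
for o in([ot],[os],[ot,os]):
    v,r=fit(o,[.45,-.2,0]);print("rack",v[:2],np.degrees(v[2]),r.round(1).tolist())
z=R.from_euler("z",v[2])
for n,y in(("narrow",.1),("middle",0)):print(n,z.apply([0,y,0])[:2]+v[:2])
for n,h,uv,x0 in(("thick",19,[(37,52),(133,50),(148,347),(52,350)],[.5,.3,0]),("thin",9,[(603,204),(645,204),(662,500),(617,502)],[.45,.1,0])):
    v,r=fit([(T,[(60,h,100),(60,-h,100),(-60,-h,100),(-60,h,100)],px(uv,(150,190),5))],x0);print(n,v[:2],np.degrees(v[2]),r.round(1).tolist())
    print(project(S,R.from_euler("z",v[2]).apply(np.array([(60,h,100),(60,-h,100),(-60,-h,100),(-60,h,100)])/1e3)+[v[0],v[1],0]))
E
```

```text
rack [ 0.5166 -0.2268] 9.277640149002089 [[0.3, -0.6], [0.4, 0.4], [-0.5, -0.2], [-0.2, 0.4]]
rack [ 0.5194 -0.225 ] 9.363806364047118 [[0.6, -0.2], [0.4, -0.2], [0.3, 0.2], [-0.0, 0.2], [0.1, 0.3], [-0.1, -0.6], [0.5, 0.1], [-0.3, 0.1], [0.0, -0.4], [-0.4, -0.6], [-0.5, -0.1], [0.1, -0.0], [-0.3, 0.7], [-0.6, 0.1], [-0.2, 0.2], [0.4, -0.2]]
rack [ 0.5188 -0.2253] 9.289692393547408 [[-0.4, -1.6], [-0.2, -0.6], [-1.2, -1.2], [-0.9, -0.7], [0.5, -0.4], [0.2, -0.3], [0.1, -0.0], [-0.2, 0.0], [-0.1, 0.1], [-0.3, -0.7], [0.3, -0.2], [-0.5, -0.1], [-0.1, -0.7], [-0.6, -0.9], [-0.7, -0.2], [-0.1, -0.2], [-0.5, 0.4], [-0.8, -0.1], [-0.4, -0.1], [0.2, -0.5]]
narrow [ 0.5026 -0.1266]
middle [ 0.5188 -0.2253]
thick [0.5543 0.3007] 4.530149570156102 [[0.1, 0.1], [0.1, -0.7], [-0.0, -0.0], [-0.1, 0.6]]
[[481.6348 258.4217]
 [463.0041 261.8129]
 [440.9985 214.8491]
 [458.4079 211.8851]]
thin [0.4969 0.0858] 4.0603554764995735 [[-0.3, -0.2], [0.3, -0.7], [0.0, 0.3], [-0.0, 0.4]]
[[361.3515 247.3059]
 [352.4738 248.7927]
 [339.0354 203.6849]
 [347.3244 202.3812]]
```

Emit:
{"op": "step_arm", "data": {
  "motion": [0,0,1,12,-18,0,1,0,0,3,36,-55,0,1,0,0,5,62,-94,0,1,0,0,7,88,-134,0,1,0,0,9.4,114,-173,0,1,0,0,12,140,-213,0,1,0,0,14,166,-252,0,1,0,0,16,192,-292,0,1,0,0,17.5,218,-331,0,1,0,0,18.4,244,-370,0,1],
  "force": 20
}}

```text
time: 1.1
eef_pos: [0.3991, 0.2338, 0.2146]
orientation: [0.0, -0.036, 0.999, 0.0]
ft_force: [-0.2, 1.2, -0.2]
grip_width: 0.0918
grasp_force: 0.0
```

Emit:
{"op": "step_arm", "data": {
  "motion": [0,0,0,25,-38,0,1,0,0,0,50,-77,0,1,0,0,0,75,-115,0,1,0,0,0,90,-140,0,1,0,0,0,98,-150,0,1,0,0,0,98,-150,0,1,0,0,0,98,-150,0,1]
}}

```text
time: 1.8
eef_pos: [0.4958, 0.0863, 0.2143]
orientation: [-0.0, -0.036, 0.999, 0.0]
ft_force: [0.2, 0.0, -0.6]
grip_width: 0.0919
grasp_force: 0.0
```

Emit:
{"op": "step_arm", "data": {
  "motion": [0,0,0,0,0,-30,1,0,0,0,1,-1,-65,1,0,0,0,1,-1,-100,1,0,0,0,1,-1,-130,1,0,0,0,1,-1,-148,1,0,0,0,1,-1,-148,1,0,0,0,1,-1,-148,0,0,0,0,1,-1,-148,-0.5,0,0,0,1,-1,-148,-1,0,0,0,1,-1,-148,-1],
  "force": 20
}}

```text
time: 2.8
eef_pos: [0.4981, 0.0848, 0.0675]
orientation: [0.001, -0.036, 0.999, 0.0]
ft_force: [-0.2, -0.6, 1.3]
grip_width: 0.0617
grasp_force: 0.0
```

Emit:
{"op": "step_arm", "data": {
  "motion": [0,0,0,0,0,0,-1,0,0,0,0,0,0,-1,0,0,0,0,0,0,-1,0,0,0,0,0,0,-1,0,0,0,0,0,0,-1]
}}

```text
time: 3.3
eef_pos: [0.4975, 0.0846, 0.0666]
orientation: [-0.0, -0.036, 0.999, -0.0]
ft_force: [-0.2, 0.8, 0.5]
grip_width: 0.0222
grasp_force: 0.2
```

Emit:
{"op": "step_arm", "data": {
  "motion": [0,0,0,0,0,0,-1,0,0,0,0,0,0,-1,0,0,0,0,0,0,-1,0,0,0,0,0,0,-1]
}}

```text
time: 3.7
eef_pos: [0.4975, 0.0846, 0.0665]
orientation: [-0.0, -0.036, 0.999, -0.0]
ft_force: [-0.1, 0.9, -0.1]
grip_width: 0.0178
grasp_force: 20.0
```

Emit:
{"op": "step_arm", "data": {
  "motion": [0,0,0,0,0,15,-1,0,0,0,0,0,40,-1,0,0,0,0,0,70,-1,0,0,0,0,0,100,-1,0,0,0,0,0,115,-1,0,0,0,0,0,115,-1]
}}

```text
time: 4.3
eef_pos: [0.4989, 0.0848, 0.1837]
orientation: [0.002, -0.036, 0.999, 0.0]
ft_force: [0.4, 0.3, -2.0]
grip_width: 0.0177
grasp_force: 20.0
```

Run:
```python
from plant import env,eyes
import cv2
for n in("scene","wrist"):
    c=eyes.capture(n);cv2.imwrite(f"pics/{n}1.png",c["color"])
print(env.observe())
```

```text
{'time': 4.4, 'q': array([ 1.65475221e-01,  2.03625330e-01,  1.92139850e+00, -2.45030584e-05,
        1.01682060e+00, -1.47667995e+00]), 'qd': array([ 0.0002992 ,  0.01711146,  0.01448786, -0.0015397 ,  0.00013198,
        0.00029   ]), 'effort': array([ 1.50039559e-04, -4.77458131e+01, -3.19733369e+01, -7.00208388e-03,
        9.40706930e-02, -1.42421454e-04]), 'eef_pos': array([0.49717578, 0.08454268, 0.18107857]), 'orientation': array([-1.23482267e-04, -3.56782964e-02,  9.99363319e-01, -2.66248496e-05]), 'ft_force': array([-0.04962935, -0.03701556, -0.57903153]), 'ft_torque': array([0.05206677, 0.00886147, 0.00283807]), 'grasp_force': 19.998898208141327, 'grip_width': 0.018008809805792343}
```

View pics/scene1.png

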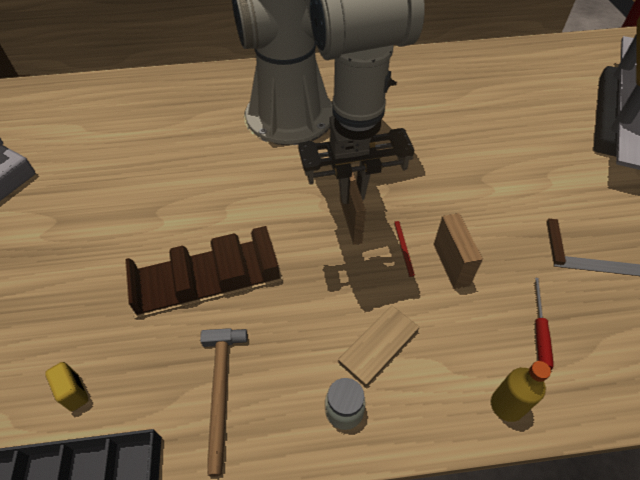

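Emit:
{"op": "step_arm", "data": {
  "motion": [0,0,1,0,-12,0,-1,0,0,2,1,-38,0,-1,0,0,3,2,-70,0,-1,0,0,4,3,-105,0,-1,0,0,5.2,4,-140,0,-1,0,0,5.2,5,-170,0,-1,0,0,5.2,5,-195,0,-1,0,0,5.2,5,-208,0,-1,0,0,5.2,5,-211,0,-1,0,0,5.2,5,-211,0,-1]
}}

```text
time: 5.4
eef_pos: [0.5021, -0.1261, 0.1808]
orientation: [-0.001, -0.081, 0.997, 0.0]
ft_force: [-0.9, -0.0, -1.3]
grip_width: 0.018
grasp_force: 20.0
```

Emit:
{"op": "step_arm", "data": {
  "motion": [0,0,0,0,0,-10,-1,0,0,0,0,0,-25,-1,0,0,0,0,0,-40,-1,0,0,0,0,0,-50,-1,0,0,0,0,0,-50,-1,0,0,0,0,0,-50,-1]
}}

```text
time: 6.0
eef_pos: [0.5025, -0.126, 0.1315]
orientation: [-0.0, -0.081, 0.997, 0.0]
ft_force: [-0.3, 0.3, -1.8]
grip_width: 0.0181
grasp_force: 20.0
```

Run:
```python
from plant import env,eyes
import cv2,numpy as np
a=eyes.capture("scene")["color"][160:310,100:330];b=eyes.capture("top")["color"][180:300,320:510]
f=lambda i:cv2.convertScaleAbs(cv2.resize(i,(400,300),interpolation=cv2.INTER_CUBIC),alpha=1.6,beta=10)
cv2.imwrite("pics/p2.png",np.hstack([f(a),f(b)]))
s=env.observe();print(s["eef_pos"],s["orientation"],s["ft_force"],s["grip_width"])
```

```text
[ 0.50300118 -0.12629792  0.13212379] [ 4.62779533e-04 -8.11117862e-02  9.96704892e-01 -1.48875839e-04] [ 1.37143717  0.04644365 -1.40235376] 0.017767998460616614
```

View pics/p2.png

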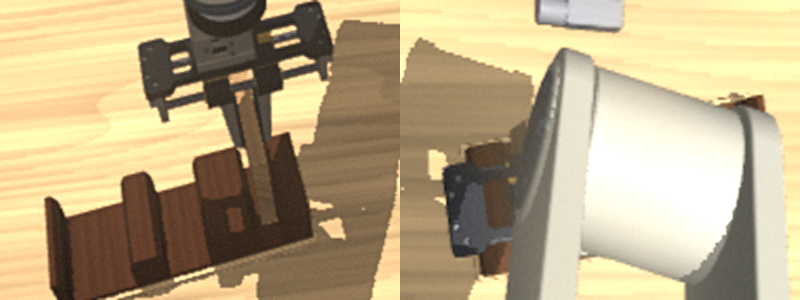

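The thin board hangs straight above the narrow slot: in the left half its lower end is near (262,215), between the walls.

Emit:
{"op": "step_arm", "data": {
  "motion": [0,0,0,0,0,-8,-1,0,0,0,0,0,-18,-1,0,0,0,0,0,-28,-1,0,0,0,0,0,-38,-1,0,0,0,0,0,-44,-1,0,0,0,0,0,-47,-1,0,0,0,0,0,-49,-1,0,0,0,0,0,-50,-1,0,0,0,0,0,-50,-1]
}}

```text
time: 7.0
eef_pos: [0.5026, -0.1264, 0.0817]
orientation: [0.0, -0.081, 0.997, -0.0]
ft_force: [-0.3, 0.1, -1.9]
grip_width: 0.0183
grasp_force: 20.0
```

Emit:
{"op": "step_arm", "data": {
  "motion": [0,0,0,0,0,-1,-1,0,0,0,0,0,-1,-1,0,0,0,0,0,-1,-1]
}}

```text
time: 7.3
eef_pos: [0.5026, -0.1264, 0.0807]
orientation: [0.0, -0.081, 0.997, -0.0]
ft_force: [-0.5, -1.0, -0.4]
grip_width: 0.0181
grasp_force: 20.0
```

Emit:
{"op": "step_arm", "data": {
  "motion": [0,0,0,0,0,-1,-1,0,0,0,0,0,-1,-1]
}}

```text
time: 7.5
eef_pos: [0.5028, -0.1264, 0.0804]
orientation: [0.0, -0.081, 0.997, -0.0]
ft_force: [-2.3, 0.3, 9.2]
grip_width: 0.018
grasp_force: 20.0
```

Emit:
{"op": "step_arm", "data": {
  "motion": [0,0,0,0,0,0,-0.5,0,0,0,0,0,0,-0.2,0,0,0,0,0,0,0.3,0,0,0,0,0,0,0.6,0,0,0,0,0,0,1,0,0,0,0,0,0,1,0,0,0,0,0,0,1,0,0,0,0,0,0,1,0,0,0,0,0,0,1]
}}

```text
time: 8.4
eef_pos: [0.5025, -0.1264, 0.0796]
orientation: [0.0, -0.081, 0.997, -0.0]
ft_force: [0.6, -0.1, -0.7]
grip_width: 0.0847
grasp_force: 0.0
```

Emit:
{"op": "step_arm", "data": {
  "motion": [0,0,0,0,0,15,1,0,0,0,0,0,45,1,0,0,0,0,0,80,1,0,0,0,0,0,105,1,0,0,0,0,0,120,1,0,0,0,0,0,120,1]
}}

```text
time: 9.0
eef_pos: [0.5039, -0.1267, 0.2017]
orientation: [0.002, -0.081, 0.997, -0.001]
ft_force: [0.9, 0.0, 0.5]
grip_width: 0.0919
grasp_force: 0.0
```

Emit:
{"op": "step_arm", "data": {
  "motion": [0,0,0,2,15,0,1,0,0,-1,7,58,0,1,0,0,-2,13,104,0,1,0,0,-3,19,152,0,1,0,0,-4,25,200,0,1,0,0,-4.8,30,248,0,1,0,0,-4.8,36,296,0,1,0,0,-4.8,42,344,0,1,0,0,-4.8,47,388,0,1,0,0,-4.8,50,412,0,1]
}}

```text
time: 10.0
eef_pos: [0.5511, 0.2896, 0.1975]
orientation: [-0.001, -0.04, 0.999, -0.0]
ft_force: [0.9, -0.6, 0.1]
grip_width: 0.092
grasp_force: 0.0
```

Emit:
{"op": "step_arm", "data": {
  "motion": [0,0,0,2,15,0,1,0,0,0,2,15,0,1,0,0,0,2,15,0,1,0,0,0,2,15,0,1]
}}

```text
time: 10.4
eef_pos: [0.5542, 0.2992, 0.1993]
orientation: [-0.0, -0.039, 0.999, -0.0]
ft_force: [0.3, -1.8, -0.1]
grip_width: 0.0916
grasp_force: 0.0
```

Run:
```python
from plant import env,eyes
import cv2,numpy as np
a=eyes.capture("scene")["color"][180:330,100:300];b=eyes.capture("top")["color"][190:310,340:510];w=eyes.capture("wrist")["color"]
f=lambda i,s=(400,300):cv2.convertScaleAbs(cv2.resize(i,s,interpolation=cv2.INTER_CUBIC),alpha=1.6,beta=10)
cv2.imwrite("pics/p3.png",np.vstack([np.hstack([f(a),f(b)]),np.hstack([f(w),f(w)*0])]))
s=env.observe();print(s["eef_pos"],s["orientation"],s["ft_force"],s["grip_width"])
```

```text
[0.55464422 0.29946976 0.19978566] [ 5.79389351e-05 -3.84343838e-02  9.99261124e-01 -1.84438964e-05] [-0.45437232 -0.35215243  0.19574277] 0.09183671838199017
```

View pics/p3.png

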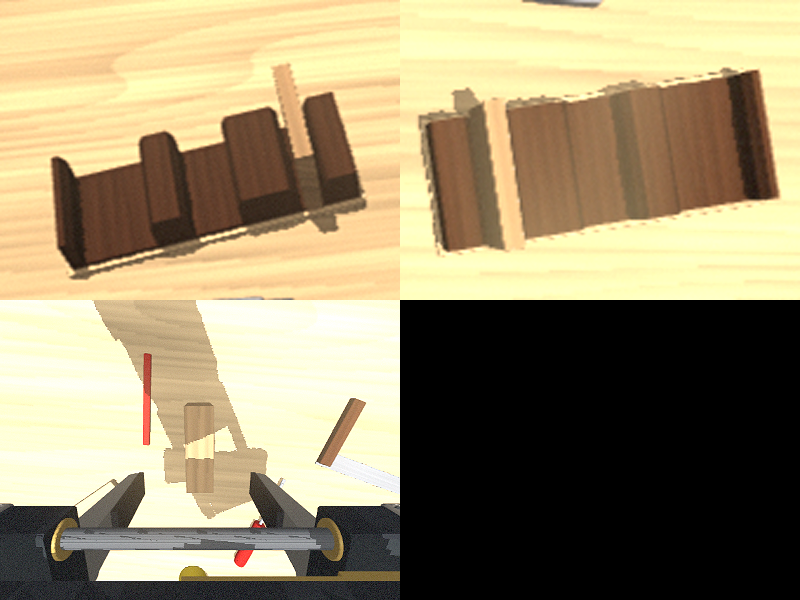

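The thin board stands in the narrow slot (top half, near (500,170)), and the thick board lies between the open fingers at (199,447).

Emit:
{"op": "step_arm", "data": {
  "motion": [0,0,0,0,1,-25,1,0,0,0,0,1,-60,1,0,0,0,0,1,-95,1,0,0,0,0,1,-120,1,0,0,0,0,1,-133,1,0,0,0,0,1,-133,1,0,0,0,0,1,-133,0,0,0,0,0,1,-133,-0.5,0,0,0,0,1,-133,-1,0,0,0,0,1,-133,-1],
  "force": 25
}}

```text
time: 11.55
eef_pos: [0.555, 0.3019, 0.0676]
orientation: [0.001, -0.039, 0.999, 0.0]
ft_force: [-0.0, -0.3, 0.3]
grip_width: 0.0621
grasp_force: 0.0
```

Emit:
{"op": "step_arm", "data": {
  "motion": [0,0,0,0,0,0,-1,0,0,0,0,0,0,-1,0,0,0,0,0,0,-1,0,0,0,0,0,0,-1,0,0,0,0,0,0,-1,0,0,0,0,0,0,-1]
}}

```text
time: 12.15
eef_pos: [0.5545, 0.3017, 0.0666]
orientation: [-0.0, -0.039, 0.999, 0.0]
ft_force: [-0.6, -0.0, 1.8]
grip_width: 0.0377
grasp_force: 24.9
```

Emit:
{"op": "step_arm", "data": {
  "motion": [0,0,0,0,0,15,-1,0,0,0,0,0,45,-1,0,0,0,0,0,85,-1,0,0,0,0,0,125,-1,0,0,0,0,0,155,-1,0,0,0,0,0,170,-1,0,0,0,0,0,170,-1,0,0,0,0,0,170,-1]
}}

```text
time: 12.95
eef_pos: [0.5538, 0.3012, 0.2354]
orientation: [-0.001, -0.039, 0.999, -0.0]
ft_force: [0.2, -0.1, -3.3]
grip_width: 0.0379
grasp_force: 24.9
```

Emit:
{"op": "step_arm", "data": {
  "motion": [0,0,0,-1,-12,0,-1,0,0,0,-3,-40,0,-1,0,0,1,-6,-80,0,-1,0,0,2,-8,-122,0,-1,0,0,3,-11,-165,0,-1,0,0,4,-14,-208,0,-1,0,0,4.8,-17,-251,0,-1,0,0,4.8,-20,-294,0,-1,0,0,4.8,-23,-337,0,-1,0,0,4.8,-26,-377,0,-1]
}}

```text
time: 13.95
eef_pos: [0.5266, -0.0777, 0.235]
orientation: [-0.001, -0.081, 0.997, 0.0]
ft_force: [0.5, 0.6, -2.0]
grip_width: 0.0379
grasp_force: 24.9
```

Emit:
{"op": "step_arm", "data": {
  "motion": [0,0,0,-2,-40,0,-1,0,0,0,-5,-80,0,-1,0,0,0,-8,-115,0,-1,0,0,0,-9,-138,0,-1,0,0,0,-10,-148,0,-1,0,0,0,-10,-150,0,-1,0,0,0,-10,-150,0,-1,0,0,0,-10,-150,0,-1]
}}

```text
time: 14.75
eef_pos: [0.5184, -0.2243, 0.2363]
orientation: [-0.0, -0.081, 0.997, 0.0]
ft_force: [0.8, 0.0, -2.7]
grip_width: 0.0381
grasp_force: 24.9
```

Lower to just above the lead-in (TCP 0.130), then the slot.

Emit:
{"op": "step_arm", "data": {
  "motion": [0,0,0,0,-1,-15,-1,0,0,0,0,-1,-45,-1,0,0,0,0,-1,-75,-1,0,0,0,0,-1,-95,-1,0,0,0,0,-1,-106,-1,0,0,0,0,-1,-106,-1,0,0,0,0,-1,-106,-1]
}}

```text
time: 15.45
eef_pos: [0.5191, -0.2262, 0.1314]
orientation: [0.0, -0.081, 0.997, -0.0]
ft_force: [0.1, 0.3, -2.4]
grip_width: 0.0375
grasp_force: 24.9
```

Emit:
{"op": "step_arm", "data": {
  "motion": [0,0,0,0,0,-8,-1,0,0,0,0,0,-18,-1,0,0,0,0,0,-28,-1,0,0,0,0,0,-37,-1,0,0,0,0,0,-43,-1,0,0,0,0,0,-46,-1,0,0,0,0,0,-47,-1,0,0,0,0,0,-48,-1,0,0,0,0,0,-48,-1]
}}

```text
time: 16.35
eef_pos: [0.5187, -0.2265, 0.0828]
orientation: [0.0, -0.081, 0.997, -0.0]
ft_force: [0.0, -0.2, -3.4]
grip_width: 0.0378
grasp_force: 24.9
```

Emit:
{"op": "step_arm", "data": {
  "motion": [0,0,0,0,0,-1,-1,0,0,0,0,0,-2,-1,0,0,0,0,0,-3,-1,0,0,0,0,0,-3,-1]
}}

```text
time: 16.75
eef_pos: [0.5188, -0.2264, 0.0805]
orientation: [0.0, -0.081, 0.997, -0.0]
ft_force: [-4.2, 3.1, 7.7]
grip_width: 0.0378
grasp_force: 25.0
```

Emit:
{"op": "step_arm", "data": {
  "motion": [0,0,0,0,0,0,0,0,0,0,0,0,0,0.2,0,0,0,0,0,0,0.5,0,0,0,0,0,0,0.8,0,0,0,0,0,0,0.8,0,0,0,0,0,0,0.8,0,0,0,0,0,0,0.8]
}}

```text
time: 17.45
eef_pos: [0.5185, -0.2264, 0.0796]
orientation: [-0.0, -0.081, 0.997, 0.0]
ft_force: [-0.3, -0.8, -0.5]
grip_width: 0.0827
grasp_force: 0.0
```

Emit:
{"op": "step_arm", "data": {
  "motion": [0,0,0,0,0,15,0.8,0,0,0,0,0,45,0.8,0,0,0,0,0,85,0.8,0,0,0,0,0,120,0.8,0,0,0,0,0,140,0.8,0,0,0,-10,30,140,0.8,0,0,0,-20,75,140,0.8,0,0,0,-30,120,140,0.8,0,0,0,-40,165,140,0.8,0,0,0,-50,210,140,0.8]
}}

```text
time: 18.45
eef_pos: [0.4678, -0.0149, 0.2197]
orientation: [0.0, -0.081, 0.997, -0.0]
ft_force: [1.0, 0.4, -1.4]
grip_width: 0.0827
grasp_force: 0.0
```

Emit:
{"op": "step_arm", "data": {
  "motion": [0,0,0,-10,40,0,0.8,0,0,0,-20,85,0,0.8,0,0,0,-30,115,0,0.8,0,0,0,-30,130,0,0.8,0,0,0,-30,130,0,0.8,0,0,0,-30,130,0,0.8]
}}

```text
time: 19.05
eef_pos: [0.4385, 0.1135, 0.2196]
orientation: [0.0, -0.082, 0.997, -0.0]
ft_force: [1.1, 0.1, 0.2]
grip_width: 0.083
grasp_force: 0.0
```

Run:
```python
from plant import env,eyes
import cv2,numpy as np,pickle
S=eyes.capture("scene");T=eyes.capture("top");pickle.dump((S,T),open("d4.pkl","wb"))
f=lambda i,s=4:cv2.convertScaleAbs(cv2.resize(i,None,fx=s,fy=s,interpolation=cv2.INTER_CUBIC),alpha=1.6,beta=10)
cv2.imwrite("pics/p4.png",np.vstack([f(S["color"][180:330,110:300]),f(T["color"][190:310,340:530])])[:1080:,:][:, :] if 0 else np.hstack([f(S["color"][180:330,110:300],2.1),f(T["color"][190:310,340:510],2.35)[:315] if 0 else cv2.copyMakeBorder(f(T["color"][190:310,340:510],2.35),0,33,0,0,0)]))
s=env.observe();print(s["eef_pos"],s["time"],s["ft_force"],s["grip_width"])
```

```text
[0.43863186 0.1128339  0.21955536] 19.15 [-0.06925481 -0.25291471  0.89423705] 0.08262993618988002
```

View pics/p4.png

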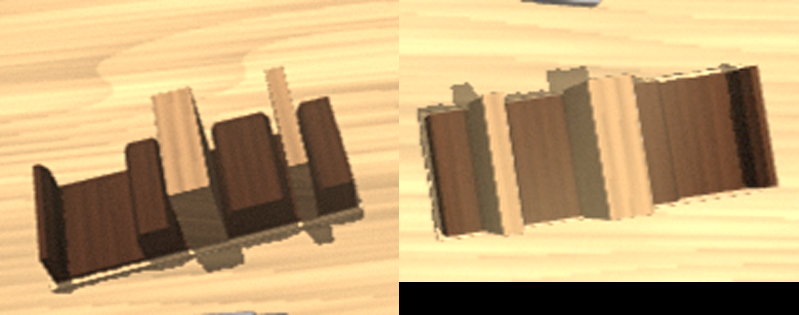

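Both boards stand upright and centred in their slots: in the left half, the thick one is at (190,165) in the middle slot and the thin one at (290,140) in the narrow slot. The gripper is clear of both.

```bash
python3 -c "
from plant import order
print(order.hand_in())"
```

```text
the job is handed in; nothing more can be done
None
```

The job is handed in at about 19 s: the thin board stands in the narrowest slot and the thick board in the middle-width slot, both on the slot floor, roughly centred and released; the hand-in returned no verdict.

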